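# Pin the slab roller's drive pulley

### The job

Take the linch pin from its wooden block and push it down through the cross hole near the free end of the slab roller's square shaft until its flange sits fully home on the shaft, then flip its sprung ring over the end of the shaft so that it snaps shut under the pin's end. Feel for the hole and go gently, do not force anything against the machine; leave the bowl, jar and brush alone and let go at the end.

Things in the scene. Friction and masses are not known exactly. Their poses are not given: they have to be found in the camera images.
- linch_pin: Bare steel linch pin, 120-200 g, standing in the wooden block at first. Origin: centre of the underside of its round flange (20 mm diameter, 4 mm thick); z up along the pin. The sprung ring is hinged on a lug (14 x 24 mm, local x by y, up to 15 mm) on an axis along local y, 8 mm above the origin. The open ring points to local +x, 15 degrees above level.
- pin_grip (a point): Middle of the pin's upright grip block, 37 mm above the pin's origin: 16 mm in the pin's local x, 20 mm in local y, from 14 to 56 mm above the origin. Best gripped on its local +y and -y faces (20 mm), clear of the ring below.
- pin_tip (a point): Lower end of the pin's shank, 40 mm below the flange's underside. The shank is 10 mm in diameter; its last 3 mm taper to 8 mm.
- ring (a joint): Angle of the ring, rad: 0 open (start), 1.83 shut, hanging straight down along the pin. A hoop of 5 mm wire, 51 mm wide outside. Its over-centre spring drives it away from 0.9: back open below that, by itself on to shut above it. Pushing its far bar down takes some 4 N. It passes the shaft only with the pin home and the ring pointing along the shaft to the free end.
- ring_bar (a point): Centre of the far cross bar of the ring, 54 mm from the hinge axis; the place to push.
- slab_roller: Bench slab roller fixed to the table: two grey side plates 205 mm high with knobs up to 230 mm, two steel rollers, a wooden bed. Origin on the table below its drive shaft; z up; the shaft runs level along local +y, which is towards its free end. The shaft's bearings bear at most 40 N of push from the pin or the robot; 5 to 15 N are ample.
- shaft_top (a point): On the top face of the square steel shaft (26 x 26 mm, top 115 mm above the table), axes as the slab roller's. A vertical hole, 11.5 mm diameter with 1 mm chamfer, goes through the shaft; its centre is NOT measured: it lies within 12 mm of this point either way along local y, exactly on line in x (to be felt or seen). The end face is 15 mm past the hole's centre. The shaft stays put.
- pulley_face (a point): Centre of the outer face of the belt pulley (110 mm diameter) on the shaft, 55 mm back from shaft_top along local -y; a spacer of 40 mm diameter fills the next 27 mm towards the free end.
- pin_block: Wooden block 70 x 70 x 70 mm fixed to the table, with a vertical through hole of 13 mm diameter in the centre of its top in which the pin stands at first, flange on the block. Origin: centre of its underside.
- bowl: Terracotta bowl, 100 mm rim diameter, 45 mm high; origin under its centre. Bystander.
- glaze_jar: Jar, 60 mm diameter, 85 mm high; origin under its centre. Bystander.
- brush: Glaze brush 170 mm long, lying; bystander.

How it is judged:
By the outcome, as a careful person would: the job done as asked, in the order asked, and still so for the second after the job is handed in, with the robot touching nothing.
It also fails if it takes over 64 s, if anything falls off the work surface, if the arm or the gripper's body presses on something with over 40 N, if the wrist force passes 120 N, or if a joint passes its speed limit or range.

### The arm

A 7-joint arm with a two-finger parallel gripper is mounted at the origin on the work surface. World frame = base frame: x ahead of the robot, y to its left, z up, the work surface at z = 0. Lengths are in m, angles in rad, forces in N, time in s.
With the tool pointing down it reaches from about 0.375 to 0.925 m from the base axis. Payload 3.1 kg.
Tool frame: the origin (TCP) lies between the finger pads; the fingertips stand 19 mm ahead of it and the grasp point (between the pads) is the TCP; z points along the fingers, y is the direction in which the jaws open and shut (so a half turn about z gives the same grasp; the last joint's range is limited). The gripper opens to 85 mm and grips with 20 to 120 N. Pads are 22 mm wide; open, the fingers measure 114 mm over their backs; the gripper's body (76 mm by 85 mm) begins 54 mm behind the grasp point. The pads swing forward as they close: fully open they stand 13 mm farther back than shut.
Start: joints at [1.01, 0.383, 0.044, 1.598, -0.018, 1.161, -0.05], TCP at [0.29, -0.582, 0.25] pointing down, gripper open.
Joint ranges: [-2.61, 2.61], [-0.41, 2.15], [-1.48, 1.57], [0, 2.5], [-1.57, 4.71], [0.05, 1.97], [-2.85, 2.85]. Speed limits (rad/s): [2.79, 2.79, 3.14, 3.14, 3.14, 3.14, 3.14].

### API

Orientations are given as a unit quaternion [x, y, z, w].
In Python, from bench import move_ptp, movel, move_j, move_gripper, pause, inverse_kinematics, read_camera, camera_params, MotionError, sign_off, look_for, tip_of, read_time_s, read_qpos, read_joint_vel, read_effort, read_eef_pos, read_tcp_rot, read_ft_force, read_ft_torque, read_finger_gap gives the robot as it stands. Calls block until the motion is done:
- move_ptp(position, orientation): joint-space move of the TCP to a pose.
- movel(position, orientation=None, speed=0.15): straight line of the TCP; orientation=None keeps the orientation; speed is the mean speed in m/s.
- move_j(angles): joint-space move.
- move_gripper(opening, effort=None): finger opening in m; effort is the grip in N (None keeps the last); returns when the fingers have stopped.
- pause(seconds).
- inverse_kinematics(position, orientation): joint angles nearest the present ones, or None.
- read_camera(name): name is "scene" or "side" or "wrist"; returns the picture (384x512x3 uint8, red, green, blue); there is no depth.
- camera_params(name): a dict with "K" (3x3 intrinsics, pixels), "camera_from_world" (4x4, takes a point from world to camera coordinates). Camera axes: x right, y down, z forward; pixel columns grow to the right and rows downward; lengths in m; the calibration is good to about 2 mm. A picture is of the moment at which its call begins: read the wrist's pose just before it. camera_params takes no time and is no camera call; for the wrist camera it gives the pose at the moment of the call.
A pose or a line that the arm cannot do raises MotionError and nothing moves.
- sign_off(): hands the job in, once; it reports no verdict.
Trained networks look in the newest picture that a camera, given by its name, has taken for a name from the list of things; names that differ only in an ending like _2 or _b are one class to them, and where a whole thing is asked for, a point or a joint stands for the part that bears it (a point fixed in the world has none). Each returns a list of dicts, best first, with "confidence" (0 to 1); they miss things now and then, are a little off and sometimes report something else, mostly with a low value. They report only what shows in the picture. A call takes as long as a camera call.
- look_for(camera, name): "at" ([column, row] in pixels, amid what is visible of it).
- tip_of(camera, name): "at" ([column, row] in pixels: a listed point, or the origin of a listed thing).
Readings, each from a call of its own:
- read_time_s(): time.
- read_qpos(): joint angles.
- read_joint_vel(): joint speeds.
- read_effort(): joint torques, N m.
- read_eef_pos(): TCP position.
- read_tcp_rot(): TCP orientation.
- read_ft_force(): force on the tool from outside, world axes, zero at the start.
- read_ft_torque(): the same for the moment, N m.
- read_finger_gap(): finger opening in m.
Only numpy, scipy, OpenCV 4.12 (cv2) and the standard library are available. Lean on these libraries where they do the work, as an engineer would, in place of code of your own. Each camera call takes 0.05 s, during which the arm holds its last target.

## Working session

There is one attempt and no reset: what is moved stays moved. The work goes in short steps, each a Python script; the robot and the scene stay as the last script left them, time stands still between calls to the robot, and variables do not carry over. Pictures are saved under pics/ and viewed, and the job is handed in when it is done.

```bash
ls -la; mkdir -p pics; python3 - <<'E'
from bench import *
import cv2,numpy as np
print(read_time_s(),read_eef_pos(),read_tcp_rot(),read_finger_gap())
for c in ["scene","side","wrist"]:
    im=read_camera(c); cv2.imwrite(f"pics/{c}0.png",im[:,:,::-1])
    p=camera_params(c); print(c,np.round(p["K"],1).tolist(),np.round(p["camera_from_world"],3).tolist())
    for n in ["linch_pin","pin_grip","ring_bar","slab_roller","shaft_top","pulley_face","pin_block","bowl","glaze_jar","brush"]:
        r=tip_of(c,n)
        print(n,[(np.round(d["at"],1).tolist(),round(d["confidence"],2)) for d in r[:2]])
print(read_time_s())
E
```

```text
total 12
drwxr-xr-x  3 agent agent 4096 Dec  6 11:04 .
drwxr-xr-x 23 root  root  4096 Dec  6 11:04 ..
drwxr-xr-x  2 agent agent 4096 Dec  6 11:04 pics
0.0 [ 0.28979093 -0.58080355  0.24883265] [ 9.73334481e-01  2.29386486e-01 -3.75736297e-04 -1.29886777e-03] 0.08540007085814874
scene [[355.5, 0.0, 253.8], [0.0, 355.5, 189.6], [0.0, 0.0, 1.0]] [[-0.763, 0.647, 0.012, 0.355], [0.455, 0.549, -0.701, -0.264], [-0.46, -0.529, -0.713, 1.182], [0.0, 0.0, 0.0, 1.0]]
linch_pin [([301.1, 219.8], 0.56), ([322.1, 221.4], 0.27)]
pin_grip [([302.0, 207.0], 0.67)]
ring_bar [([325.0, 220.4], 0.43)]
slab_roller []
shaft_top [([206.8, 153.4], 0.71)]
pulley_face [([193.6, 147.9], 0.83)]
pin_block [([295.1, 243.3], 0.75)]
bowl [([205.0, 264.1], 0.73)]
glaze_jar [([260.3, 298.9], 0.9)]
brush [([312.6, 178.2], 0.61)]
side [[390.1, 0.0, 260.6], [0.0, 390.1, 192.6], [0.0, 0.0, 1.0]] [[0.992, -0.123, 0.003, -0.57], [-0.09, -0.745, -0.661, 0.219], [0.084, 0.656, -0.75, 0.638], [0.0, 0.0, 0.0, 1.0]]
linch_pin [([230.9, 163.5], 0.66), ([143.1, 244.8], 0.51)]
pin_grip [([233.4, 154.1], 0.56)]
ring_bar [([221.6, 141.8], 0.51)]
slab_roller [([270.3, 295.7], 0.64), ([220.7, 142.2], 0.49)]
shaft_top [([273.9, 258.1], 0.59)]
pulley_face [([285.3, 300.5], 0.9)]
pin_block [([233.1, 191.3], 0.6)]
bowl [([331.2, 211.4], 0.8)]
glaze_jar [([301.7, 169.5], 0.93)]
brush [([232.7, 165.4], 0.63), ([145.1, 243.8], 0.56)]
wrist [[294.6, 0.0, 260.9], [0.0, 294.6, 190.6], [0.0, 0.0, 1.0]] [[0.446, -0.895, -0.001, -0.649], [-0.859, -0.428, 0.279, -0.038], [-0.25, -0.124, -0.96, 0.38], [0.0, 0.0, 0.0, 1.0]]
linch_pin []
pin_grip []
ring_bar []
slab_roller []
shaft_top []
pulley_face []
pin_block []
bowl []
glaze_jar []
brush []
1.65
```

View pics/scene0.png

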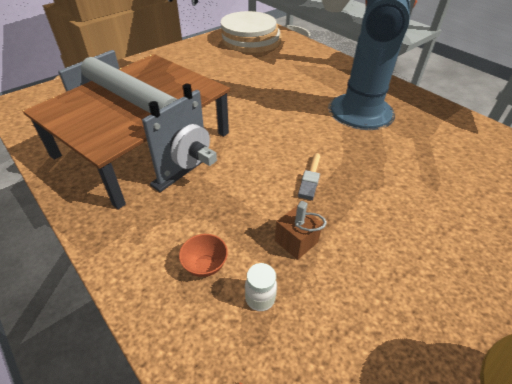

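View pics/side0.png

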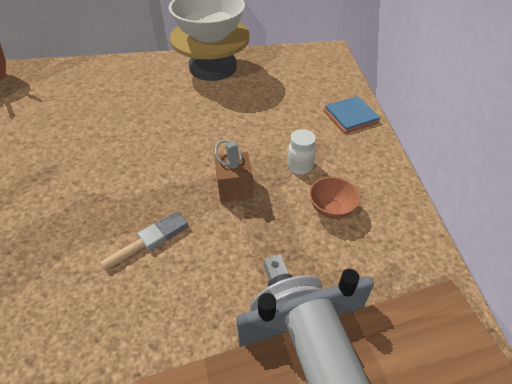

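```bash
cat > h.py <<'E'
from bench import *
import cv2,numpy as np
from scipy.spatial.transform import Rotation as R
def ray(p,at):
    K=p["K"];T=np.array(p["camera_from_world"]);Rm=T[:3,:3];o=-Rm.T@T[:3,3]
    d=Rm.T@np.linalg.inv(K)@np.array([at[0],at[1],1.]);return o,d/np.linalg.norm(d)
def onz(p,at,z):
    o,d=ray(p,at);return o+d*(z-o[2])/d[2]
def tri(l):
    A=np.zeros((3,3));b=np.zeros(3);
    for p,at in l:
        o,d=ray(p,at);M=np.eye(3)-np.outer(d,d);A+=M;b+=M@o
    return np.linalg.solve(A,b)
def proj(p,X):
    T=np.array(p["camera_from_world"]);c=T[:3,:3]@np.array(X)+T[:3,3];u=np.array(p["K"])@c;return u[:2]/u[2]
E
python3 - <<'E'
from h import *
s=camera_params("scene");d=camera_params("side")
D=dict(pin=([301.1,219.8],[230.9,163.5],.07),grip=([302,207],[233.4,154.1],.107),bar=([325,220.4],[221.6,141.8],.09),shaft=([206.8,153.4],[273.9,258.1],.115),pul=([193.6,147.9],[285.3,300.5],.102),block=([295.1,243.3],[233.1,191.3],0),bowl=([205,264.1],[331.2,211.4],0),jar=([260.3,298.9],[301.7,169.5],0))
for k,(a,b,z) in D.items():
    print(k,np.round(tri([(s,a),(d,b)]),4),np.round(onz(s,a,z),4),np.round(onz(d,b,z),4))
E
```

```text
pin [0.543  0.2422 0.0736] [0.5391 0.2406 0.07  ] [0.5441 0.245  0.07  ]
grip [0.5452 0.2362 0.1077] [0.5382 0.2368 0.107 ] [0.55   0.2323 0.107 ]
bar [0.526  0.286  0.0971] [0.516  0.2835 0.09  ] [0.5293 0.2905 0.09  ]
shaft [ 0.5949 -0.0169  0.1181] [ 0.5954 -0.0208  0.115 ] [ 0.5929 -0.0137  0.115 ]
pul [ 0.5996 -0.0758  0.0991] [ 0.6001 -0.0722  0.102 ] [ 0.6005 -0.0778  0.102 ]
block [ 0.5448  0.2398 -0.0098] [0.5512 0.2441 0.    ] [0.5441 0.2316 0.    ]
bowl [ 0.7387  0.1562 -0.0037] [0.7378 0.1593 0.    ] [0.7394 0.1524 0.    ]
jar [ 0.701   0.2902 -0.0093] [0.6997 0.2954 0.    ] [0.7026 0.2785 0.    ]
```

The scene view shows the machine on the left with its shaft at about (207,155) pointing at the pin block (300,235). The bowl (204,253) and jar (261,285) are off to one side. In the side view the hole shows on the shaft's top near (275,265). I'll look at both more closely.

```bash
python3 - <<'E'
from h import *
s=cv2.imread("pics/side0.png");
a=cv2.resize(s[240:310,240:310],(560,560),interpolation=cv2.INTER_CUBIC);cv2.imwrite("pics/sz.png",a)
p=camera_params("wrist");T=np.array(p["camera_from_world"])
Rt=R.from_quat(read_tcp_rot()).as_matrix();o=-T[:3,:3].T@T[:3,3]
print("cam in tool",Rt.T@(o-read_eef_pos()), "\n",np.round(Rt.T@T[:3,:3].T,3)); print(np.round(Rt,3))
E
```

```text
cam in tool [ 0.069539   -0.0001686  -0.12470612] 
 [[-0.001 -0.96  -0.279]
 [ 1.    -0.001 -0.001]
 [ 0.001 -0.279  0.96 ]]
[[ 0.895  0.446  0.   ]
 [ 0.446 -0.895 -0.   ]
 [ 0.     0.    -1.   ]]
```

View pics/sz.png

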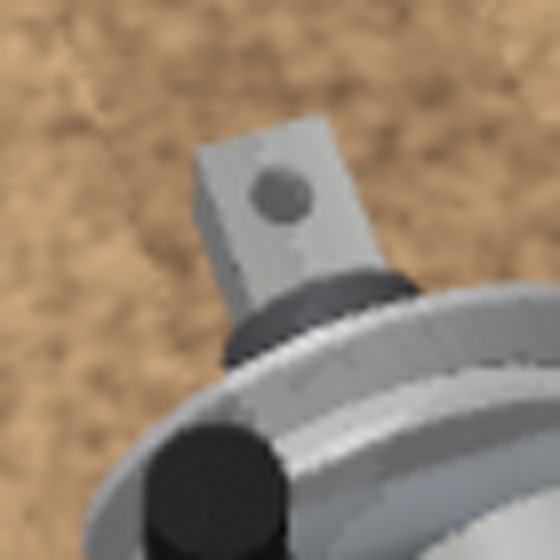

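View pics/wrist0.png

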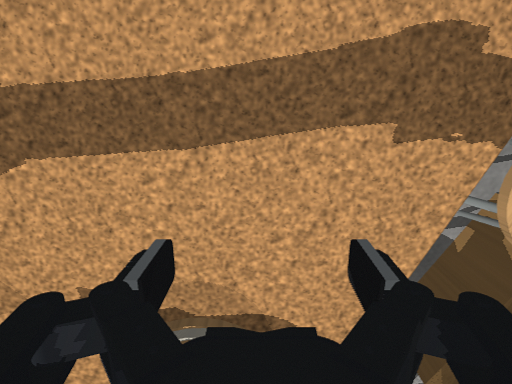

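```bash
cat >> h.py <<'E'
def q(deg):  # tool x toward azimuth deg, pointing down
    a=np.radians(deg);x=np.array([np.cos(a),np.sin(a),0]);z=np.array([0,0,-1.]);y=np.cross(z,x)
    return R.from_matrix(np.c_[x,y,z]).as_quat()
E
python3 - <<'E'
from h import *
d=camera_params("side")
u=lambda a,b:(240+(a+.5)/8-.5,240+(b+.5)/8-.5)
for n,a,b in [("hole",282,194),("cL",198,150),("cR",322,117),("bL",258,300),("bR",382,268)]:
    print(n,np.round(onz(d,u(a,b),.115),4))
movel([.29,-.58,.36],speed=.3)
for deg in (95,):
    move_ptp([.594,0.0,.32],q(95))
print(read_time_s(),read_eef_pos(),read_qpos())
p=camera_params("wrist");im=read_camera("wrist");cv2.imwrite("pics/w1.png",im[:,:,::-1])
np.save("w1T.npy",p["camera_from_world"])
print(tip_of("wrist","shaft_top"),tip_of("wrist","pulley_face"))
c=proj(p,[.594,-.015,.115]);print(c)
x,y=int(c[0])-35,int(c[1])-35
print(x,y);cv2.imwrite("pics/w1z.png",cv2.resize(im[y:y+70,x:x+70,::-1],(560,560),interpolation=cv2.INTER_CUBIC))
E
```

```text
hole [ 0.5929 -0.0237  0.115 ]
cL [ 0.5784 -0.0123  0.115 ]
cR [ 0.6029 -0.0079  0.115 ]
bL [ 0.5852 -0.0452  0.115 ]
bR [ 0.6089 -0.0415  0.115 ]
4.5 [ 0.59418765 -0.00228583  0.31991129] [ 0.40100659  0.2750953  -0.55928406  1.63159843  0.15200801  1.27856355
 -0.10157487]
[{'at': [255.1, 185.0], 'confidence': 0.64}] [{'at': [263.4, 222.0], 'confidence': 0.69}]
[261.21919024 180.12969748]
226 145
```

```bash
sleep 1
```

```text
(no output)
```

View pics/w1z.png

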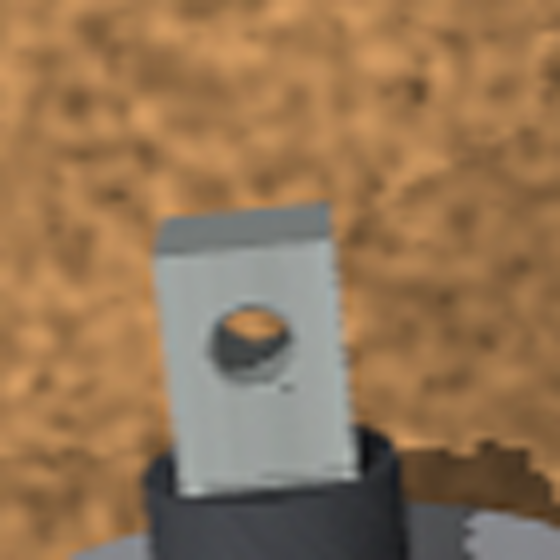

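View pics/w1.png

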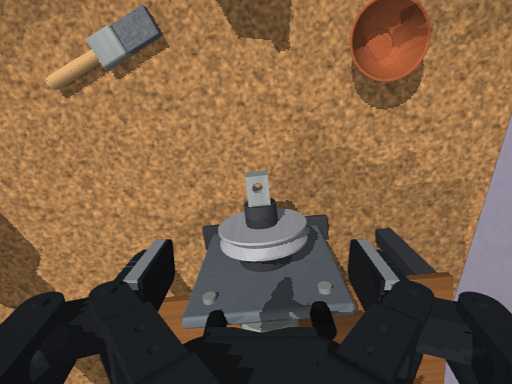

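The wrist view shows the shaft end-on with its hole clearly at about (257,187). The top face runs from row 176 to row 206, and the pulley is behind it.

```bash
python3 - <<'E'
from h import *
p=dict(K=camera_params("wrist")["K"],camera_from_world=np.load("w1T.npy"));sd=camera_params("side")
u=lambda a,b:(226+(a+.5)/8-.5,145+(b+.5)/8-.5)
for n,a,b in [("hole",252,343),("cL",155,257),("cR",333,240),("bL",182,492),("bR",357,476)]:
    print(n,np.round(onz(p,u(a,b),.115),4))
v=lambda a,b:(240+(a+.5)/8-.5,240+(b+.5)/8-.5)
print(tri([(p,u(252,343)),(sd,v(282,194))]))
# go look at the pin
move_ptp([.544,.235,.26],q(105))
print(read_time_s(),read_eef_pos())
p=camera_params("wrist");np.save("w2T.npy",p["camera_from_world"]);im=read_camera("wrist");cv2.imwrite("pics/w2.png",im[:,:,::-1])
for n in ["linch_pin","pin_grip","ring_bar","pin_block"]: print(n,tip_of("wrist",n)[:2])
c=proj(p,[.544,.245,.1]);x,y=int(c[0])-60,int(c[1])-50;print(x,y)
cv2.imwrite("pics/w2z.png",cv2.resize(im[y:y+100,x:x+120,::-1],(720,600),interpolation=cv2.INTER_CUBIC))
E
```

```text
hole [ 0.5899 -0.0241  0.115 ]
cL [ 0.575  -0.0125  0.115 ]
cR [ 0.6003 -0.0079  0.115 ]
bL [ 0.5814 -0.0478  0.115 ]
bR [ 0.607  -0.0431  0.115 ]
[ 0.59132699 -0.02407797  0.11585096]
5.625 [0.54558533 0.23251348 0.26019208]
linch_pin [{'at': [262.7, 166.4], 'confidence': 0.95}]
pin_grip [{'at': [260.7, 169.2], 'confidence': 0.83}]
ring_bar [{'at': [258.0, 111.9], 'confidence': 0.93}]
pin_block [{'at': [262.7, 154.6], 'confidence': 0.98}]
204 116
```

```bash
sleep 1
```

```text
(no output)
```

View pics/w2z.png

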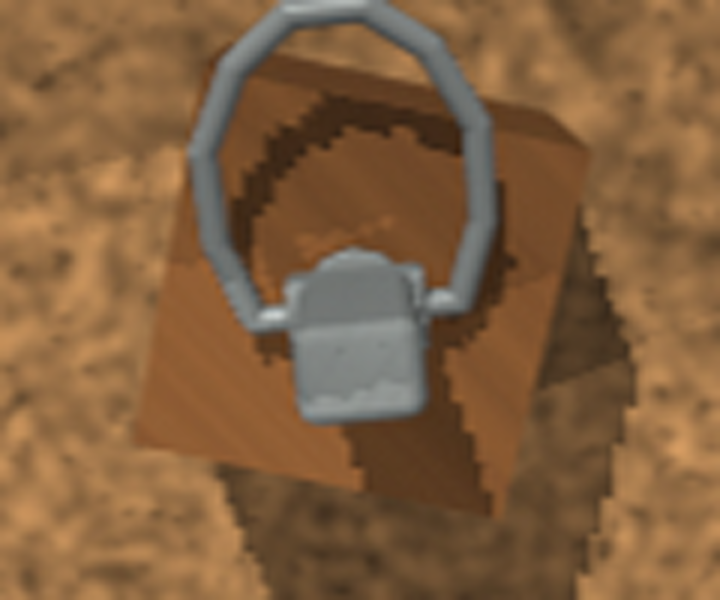

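The wrist zoom shows the pin upright in its block, grip top centred at about (264,177). The hinge is near (263,167), and the ring points up the image to its bar at about (258,117).

```bash
python3 - <<'E'
from h import *
p=dict(K=camera_params("wrist")["K"],camera_from_world=np.load("w2T.npy"));s=camera_params("scene");d=camera_params("side")
u=lambda a,b:(204+(a+.5)/6-.5,116+(b+.5)/6-.5)
top=[onz(p,u(*c),.126) for c in [(295,328),(414,318),(427,408),(303,420)]]
print(np.round(top,4),np.mean(top,0)); 
e=top[1]-top[0]+top[2]-top[3];print("faceaz",np.degrees(np.arctan2(e[1],e[0]))+90,np.linalg.norm(e)/2)
print("tri grip",tri([(p,(260.7,169.2)),(s,(302,207)),(d,(233.4,154.1))]),onz(p,(260.7,169.2),.107),onz(p,(262.7,166.4),.07))
hl=onz(p,u(262,320),.078);hr=onz(p,u(452,300),.078);b=onz(p,u(325,8),.092);m=(hl+hr)/2
print(hl,hr,"hinge mid",m,"bar",b,"az",np.degrees(np.arctan2(*(b-m)[1::-1])),np.linalg.norm((b-m)[:2]))
h=hr-hl;print("hinge az",np.degrees(np.arctan2(h[1],h[0]))+90)
E
```

```text
[[0.5335 0.2443 0.126 ]
 [0.5503 0.2503 0.126 ]
 [0.5558 0.2374 0.126 ]
 [0.5381 0.2307 0.126 ]] [0.5444245 0.2406513 0.126    ]
faceaz 110.06885921222613 0.01836307977366477
tri grip [0.54373262 0.23901114 0.10570396] [0.54113175 0.24305199 0.107     ] [0.54444509 0.23892362 0.07      ]
[0.52880773 0.23369035 0.078     ] [0.56035592 0.24571419 0.078     ] hinge mid [0.54458183 0.23970227 0.078     ] bar [0.52610084 0.28898187 0.092     ] az 110.55719839236359 0.05263103663109942
hinge az 110.86315770580455
```

```bash
python3 - <<'E'
from h import *
Q=q(110.5)
movel([.5444,.2400,.20],Q,speed=.15)
movel([.5444,.2400,.108],Q,speed=.10)
print(read_eef_pos(),read_ft_force())
move_gripper(0.0,60)
print(read_time_s(),read_finger_gap(),read_eef_pos(),read_ft_force())
movel([.5444,.2400,.20],Q,speed=.1)
pause(.2)
print(read_time_s(),read_finger_gap(),read_eef_pos(),read_ft_force(),read_ft_torque())
p=camera_params("wrist");np.save("w3T.npy",p["camera_from_world"])
im=read_camera("wrist");cv2.imwrite("pics/w3.png",im[:,:,::-1])
im=read_camera("side");c=proj(camera_params("side"),[.544,.24,.19]);x,y=int(c[0])-50,int(c[1])-40
cv2.imwrite("pics/s3z.png",cv2.resize(im[y:y+100,x:x+100,::-1],(600,600),interpolation=cv2.INTER_CUBIC))
E
```

```text
[0.54503209 0.24051533 0.10880571] [-0.67923613  0.64994886  0.37162725]
8.1 0.018884027463068543 [0.54475466 0.24012497 0.10835827] [-0.1189485   0.35046808  1.5264682 ]
9.3667 0.019164532263248 [0.54393773 0.2397094  0.19913058] [-0.65462378  0.16456976 -2.78462639] [-0.01563111  0.02278931  0.004254  ]
```

```bash
sleep 1
```

```text
(no output)
```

View pics/w3.png

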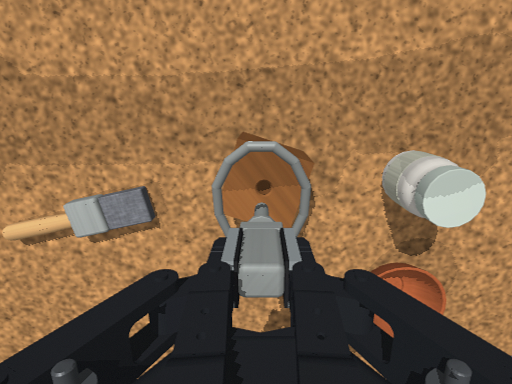

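View pics/s3z.png

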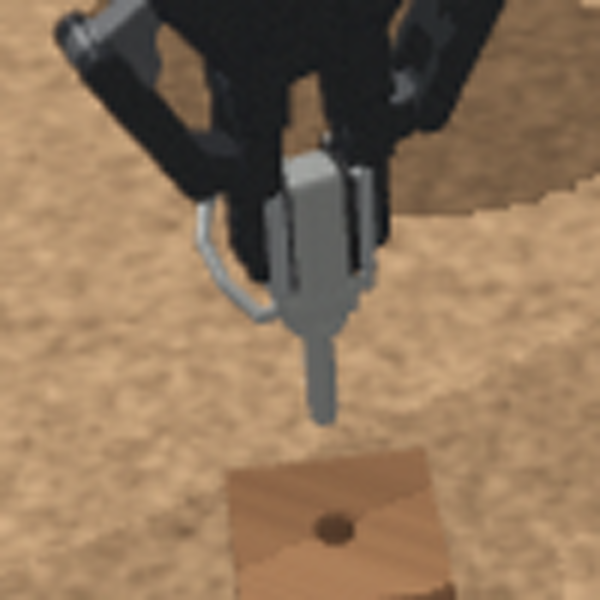

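The pin is held and clear of the block (gap 19 mm, weight about 1.6–3 N). In the wrist view, the block's hole is at (263,186) and the ring surrounds it. Next I'll hover over the shaft hole and compare tip and hole in the same pictures.

```bash
python3 - <<'E'
from h import *
p=dict(K=camera_params("wrist")["K"],camera_from_world=np.load("w3T.npy"))
print("block hole",onz(p,(263.5,186),.07),"pred tip",proj(p,[.5439,.2397,.199-.0384-.04]),"grip top",proj(p,[.5439,.2397,.199+.0176]))
Q=q(100.5)
movel([.545,.235,.225],Q,speed=.2)
movel([.5913,-.0240,.208],Q,speed=.2)
pause(.2)
print(read_time_s(),read_eef_pos(),read_ft_force())
p=camera_params("wrist");np.save("w4T.npy",p["camera_from_world"])
for c in ["wrist","side","scene"]:
    im=read_camera(c);pp=camera_params(c);e=np.array(read_eef_pos());t=e-[0,0,.0784]
    print(c,"tip",proj(pp,t),"hole",proj(pp,[.5913,-.024,.115]),[ (r["at"],r["confidence"]) for r in tip_of(c,"pin_tip")[:1]])
    x,y=(np.array(proj(pp,t)).astype(int)-[40,40]);x=max(x,0);print(x,y)
    cv2.imwrite(f"pics/{c}4z.png",cv2.resize(im[y:y+80,x:x+80,::-1],(560,560),interpolation=cv2.INTER_CUBIC))
E
```

```text
block hole [0.54390926 0.2414496  0.07      ] pred tip [263.07805155 206.41056154] grip top [264.20150418 282.38588781]
11.4583 [ 0.59126694 -0.02255115  0.20820144] [-0.2822288   0.57830418 -1.91234261]
wrist tip [262.93624177 206.12572756] hole [262.5783884  201.19266684] [([261.9, 208.7], 0.87)]
222 166
side tip [274.03806638 258.5649846 ] hole [273.81615382 264.08520743] [([270.8, 257.4], 0.61)]
234 218
scene tip [207.00872799 147.20001536] hole [207.47317524 152.02314881] [([208.8, 145.3], 0.88)]
167 107
```

```bash
sleep 1; python3 -c "
import cv2,numpy as np
cv2.imwrite('pics/c4.png',cv2.resize(np.hstack([cv2.imread(f'pics/{c}4z.png') for c in ['wrist','side']]),(800,400)))"
```

```text
(no output)
```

View pics/wrist4z.png

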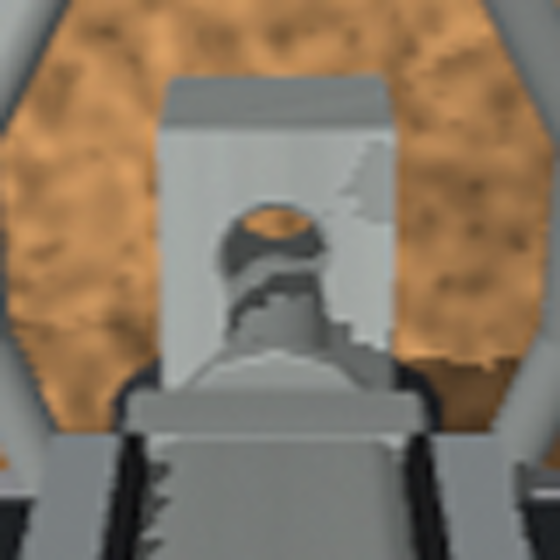

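View pics/side4z.png

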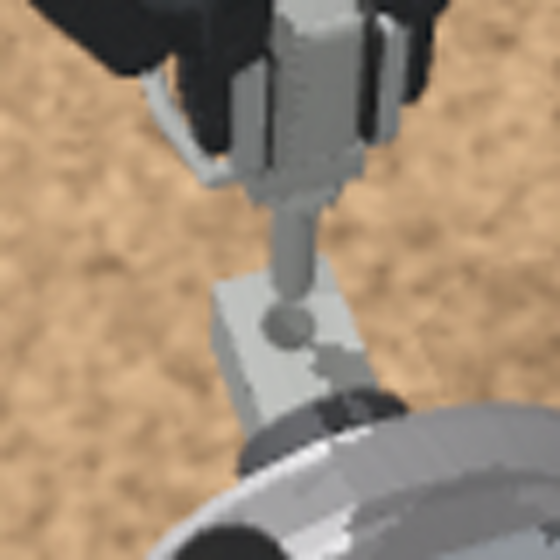

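View pics/scene4z.png

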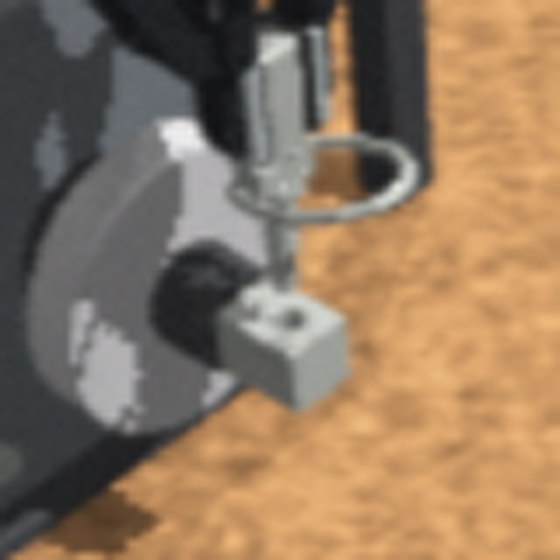

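Tip and hole agree within about 1.5 mm in both views: the wrist has the shank at column 261.6 against the hole at 261.1, and the side has the tip about 5 px above the hole, as expected from height. The arm stands about 1.5 mm off its command in y, so I'll correct for that and go down gently with force checks.

```bash
python3 - <<'E'
from h import *
Q=q(100.5)
def st(): 
    e=np.array(read_eef_pos());f=np.array(read_ft_force());print(round(read_time_s(),2),np.round(e,4),np.round(f,2));return e,f
cmd=np.array([.5913,-.0254,.200])
movel(cmd,Q,speed=.05);pause(.2);e,f0=st()
while cmd[2]>.176:
    cmd[2]-=.003
    movel(cmd,Q,speed=.03);e,f=st()
    if abs(f-f0).max()>5: print("contact");break
E
```

```text
12.27 [ 0.5914 -0.0254  0.2001] [-0.04 -0.2  -2.69]
12.52 [ 0.5911 -0.0254  0.1967] [-0.11  0.32 -2.03]
12.77 [ 0.591  -0.0254  0.1936] [ 0.08  0.97 -2.27]
13.02 [ 0.5911 -0.0253  0.1907] [-0.11  0.56 -3.22]
13.27 [ 0.5911 -0.0253  0.1877] [ 0.35  0.03 -2.82]
13.52 [ 0.5911 -0.0253  0.1847] [ 0.43  0.75 -2.74]
13.77 [ 0.5911 -0.0253  0.1817] [ 0.97  0.06 -1.93]
14.02 [ 0.5911 -0.0253  0.1787] [ 0.77  1.05 -2.62]
14.27 [ 0.5912 -0.0253  0.1757] [ 0.12  0.86 -2.68]
```

The tip is 18 mm below the shaft's top face with no resistance, so it is in the hole. I'll carry on until the flange touches.

```bash
python3 - <<'E'
from h import *
Q=q(100.5)
def st(): 
    e=np.array(read_eef_pos());f=np.array(read_ft_force());print(round(read_time_s(),2),np.round(e,4),np.round(f,2));return e,f
cmd=np.array([.5913,-.0254,.176]);f0=np.array([.1,.5,-2.5])
while cmd[2]>.147:
    cmd[2]-=.003 if cmd[2]>.158 else .001
    movel(cmd,Q,speed=.03);e,f=st()
    if f[2]-f0[2]>7 or abs(f-f0)[:2].max()>6: print("contact");break
pause(.3);st();print(read_finger_gap(),read_ft_torque())
for c in ["wrist","side","scene"]:
    im=read_camera(c);pp=camera_params(c)
    x,y=(np.array(proj(pp,[.591,-.025,.12])).astype(int)-[40,40])
    cv2.imwrite(f"pics/{c}5z.png",cv2.resize(im[y:y+80,x:x+80,::-1],(400,400),interpolation=cv2.INTER_CUBIC))
cv2.imwrite("pics/c5.png",np.hstack([cv2.imread(f"pics/{c}5z.png") for c in ["side","scene"]]))
E
```

```text
14.52 [ 0.5911 -0.0253  0.1727] [ 0.53 -0.43 -2.8 ]
14.77 [ 0.5911 -0.0253  0.1697] [-0.53  0.89 -2.63]
15.02 [ 0.5911 -0.0254  0.1667] [-0.09  0.91 -2.66]
15.27 [ 0.5912 -0.0253  0.1637] [-0.25  1.08 -3.64]
15.52 [ 0.5912 -0.0253  0.1607] [-0.12  1.06 -2.26]
15.77 [ 0.5911 -0.0254  0.1577] [ 0.45  0.32 -2.69]
16.02 [ 0.5913 -0.0254  0.1569] [-0.01  1.16 -2.36]
16.27 [ 0.5913 -0.0254  0.156 ] [ 0.38  0.26 -2.42]
16.52 [ 0.5913 -0.0254  0.1549] [ 0.62  0.68 -3.  ]
16.77 [ 0.5913 -0.0254  0.1539] [ 0.45  0.77 -2.62]
17.02 [ 0.5914 -0.0254  0.1534] [0.09 0.74 0.14]
17.27 [ 0.5915 -0.0254  0.1533] [-2.32  0.96  5.27]
contact
17.57 [ 0.5915 -0.0254  0.1533] [-2.09  0.38  5.41]
0.019142029567022576 [ 0.11961033  0.54329521 -0.02754164]
```

```bash
sleep 2
```

```text
(no output)
```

View pics/c5.png

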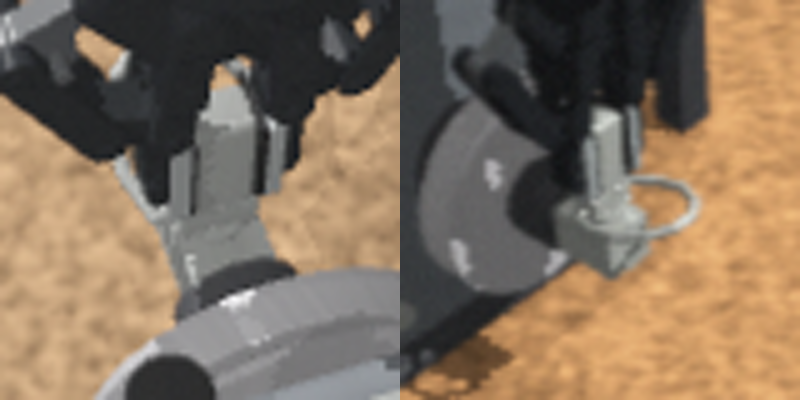

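The flange seated at TCP z 0.1533, against 0.1534 expected, with about 8 N of push and no earlier resistance. I'll let go, back off upward and check how it sits, and plan the ring push with a tilted tool so the gripper body stays clear of the grip block.

```bash
cat >> h.py <<'E'
PIN=np.array([.5913,-.0252,.115]);AZ=100.5
def tiltpose(u,z,t,L=.019,az=AZ,pin=None):
    """TCP pose so the fingertip centre is at (u,z) [m] relative to pin origin along ring dir"""
    pin=PIN if pin is None else pin
    a=np.radians(az);U=np.array([np.cos(a),np.sin(a),0]);Z=np.array([0,0,1.]);t=np.radians(t)
    zt=-np.sin(t)*U-np.cos(t)*Z;xt=np.cos(t)*U-np.sin(t)*Z
    return pin+u*U+z*Z-L*zt, R.from_matrix(np.c_[xt,np.cross(zt,xt),zt]).as_quat()
E
python3 - <<'E'
from h import *
move_gripper(.085)
print(read_ft_force(),read_eef_pos())
movel([.5913,-.0254,.225],q(100.5),speed=.12)
print(read_time_s(),read_eef_pos(),read_ft_force())
im=read_camera("wrist");pp=camera_params("wrist");cv2.imwrite("pics/w6.png",im[:,:,::-1])
np.save("w6T.npy",pp["camera_from_world"])
for n in ["ring_bar","linch_pin","pin_grip"]: print(n,[(r["at"],r["confidence"]) for r in tip_of("wrist",n)[:1]])
for c in ["side","scene"]:
    im=read_camera(c);pp=camera_params(c)
    for n in ["ring_bar"]: print(c,n,[(r["at"],r["confidence"]) for r in tip_of(c,n)[:1]])
    x,y=(np.array(proj(pp,[.591,-.025,.12])).astype(int)-[40,40])
    cv2.imwrite(f"pics/{c}6z.png",cv2.resize(im[y:y+80,x:x+80,::-1],(400,400),interpolation=cv2.INTER_CUBIC))
cv2.imwrite("pics/c6.png",np.hstack([cv2.imread(f"pics/{c}6z.png") for c in ["side","scene"]]))
for t in (20,25,30):
  for u,z in [(.060,.075),(.057,.04),(.043,-.028)]:
    print(t,u,z,inverse_kinematics(*tiltpose(u,z,t)))
E
```

```text
[-0.24776427 -0.59147499 -0.65129256] [ 0.59128626 -0.02538384  0.15191353]
19.125 [ 0.59074765 -0.02552961  0.22439958] [ 0.80298507 -0.48877082 -0.32956924]
ring_bar [([263.8, 130.3], 0.78)]
linch_pin [([261.0, 194.3], 0.73)]
pin_grip [([264.0, 209.6], 0.62)]
side ring_bar [([264.3, 230.9], 0.75)]
scene ring_bar [([222.8, 153.9], 0.67)]
20 0.06 0.075 [ 0.11686589  0.36083567 -0.5219787   1.80966913  0.57170927  1.15885639
 -0.4719404 ]
20 0.057 0.04 [ 0.10259016  0.40169556 -0.50153613  1.83664291  0.60420752  1.10286841
 -0.50903447]
20 0.043 -0.028 [ 0.07895903  0.48942963 -0.44747302  1.87614154  0.67491332  0.99128381
 -0.57223641]
25 0.06 0.075 [ 0.05435791  0.37498955 -0.50240377  1.81337758  0.65066834  1.19932219
 -0.55092644]
25 0.057 0.04 [ 0.03964616  0.41647197 -0.48105907  1.83915937  0.68240377  1.14584
 -0.59127323]
25 0.043 -0.028 [ 0.01531173  0.50474325 -0.42544996  1.87719221  0.75202918  1.0378615
 -0.66114082]
30 0.06 0.075 [-0.0066698   0.39400184 -0.48233962  1.81577145  0.7243905   1.2453772
 -0.62452412]
30 0.057 0.04 [-0.02146999  0.43635284 -0.46046573  1.83999601  0.75470525  1.19455235
 -0.66737594]
30 0.043 -0.028 [-0.04559527  0.52568909 -0.40442256  1.8757944   0.82194266  1.09072128
 -0.74238046]
```

```bash
sleep 2
```

```text
(no output)
```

View pics/c6.png

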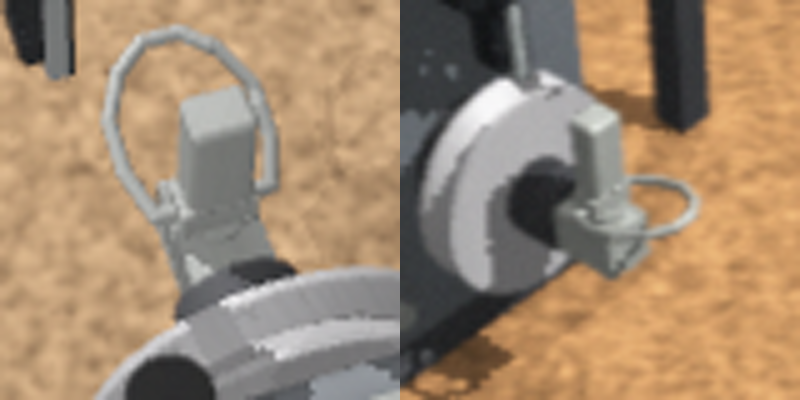

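View pics/w6.png

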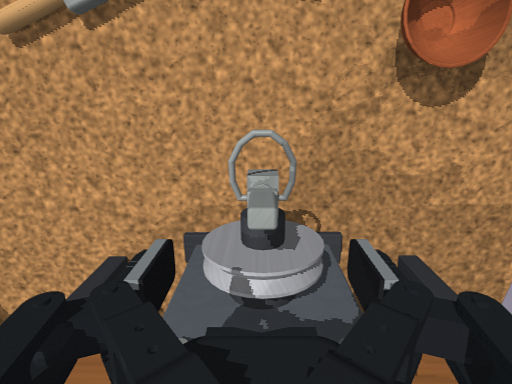

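The pin stands in the shaft with its flange on the top face. The ring points over the free end, bar at wrist pixel (263,131), in line with the shaft. Next I'll close the fingers and push the bar down, watching the force.

```bash
python3 - <<'E'
from h import *
p=dict(K=camera_params("wrist")["K"],camera_from_world=np.load("w6T.npy"))
print("bar",onz(p,(263,131.5),.137),"expected",PIN+[.052*np.cos(np.radians(AZ)),.052*np.sin(np.radians(AZ)),.022])
def st(): 
    e=np.array(read_eef_pos());f=np.array(read_ft_force());print(round(read_time_s(),2),np.round(e,4),np.round(f,2));return e,f
T=25
P,Q=tiltpose(.060,.085,T)
movel(P,Q,speed=.1)
move_gripper(0.0,30)
pause(.2);e,f0=st();print(read_finger_gap())
for z in np.arange(.045,-.0301,-.005):
    u=.043+(z+.028)/.068*.014
    P,_=tiltpose(u,z,T)
    movel(P,Q,speed=.06 if z<.044 else .1);e,f=st()
    if np.linalg.norm(f-f0)>14: print("too much",z);break
for c in ["side","scene"]:
    im=read_camera(c);pp=camera_params(c)
    x,y=(np.array(proj(pp,[.591,-.01,.11])).astype(int)-[40,40])
    cv2.imwrite(f"pics/{c}7z.png",cv2.resize(im[y:y+80,x:x+80,::-1],(400,400),interpolation=cv2.INTER_CUBIC))
cv2.imwrite("pics/c7.png",np.hstack([cv2.imread(f"pics/{c}7z.png") for c in ["side","scene"]]))
E
```

```text
bar [0.58065424 0.02634689 0.137     ] expected [0.58182375 0.02592926 0.137     ]
21.32 [0.5789 0.0417 0.2172] [ 0.07 -0.06  0.46]
0.00010644039153388191
21.88 [0.5788 0.0395 0.1762] [ 0.3  -0.14  0.93]
22.12 [0.5795 0.0386 0.1723] [ 0.65  0.26 -0.13]
22.38 [0.5794 0.0375 0.167 ] [ 0.35 -0.71  1.29]
22.62 [0.5795 0.0365 0.1617] [0.93 0.36 0.73]
22.88 [0.5797 0.0355 0.1567] [-0.42 -0.21 -0.34]
23.12 [0.5807 0.0364 0.1526] [-0.73  3.49  3.25]
23.38 [0.5807 0.036  0.1473] [-0.89  3.95  1.93]
23.62 [0.5805 0.0326 0.1421] [-0.35  2.87  2.27]
23.88 [0.5803 0.0304 0.1366] [0.24 1.1  0.72]
24.12 [0.5805 0.0295 0.1316] [-0.19  0.69  1.17]
24.38 [0.5809 0.0286 0.1267] [-0.32  0.32  0.8 ]
24.62 [0.581  0.0279 0.1217] [0.49 0.37 0.89]
24.88 [0.5811 0.0273 0.1167] [-0.31  0.21  1.  ]
25.12 [0.5812 0.0264 0.1116] [-0.49  0.16  0.09]
25.38 [0.5814 0.0253 0.1066] [-0.16  0.57  0.24]
25.62 [0.5817 0.0243 0.1017] [ 0.41  0.07 -0.18]
```

```bash
sleep 3
```

```text
(no output)
```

View pics/c7.png

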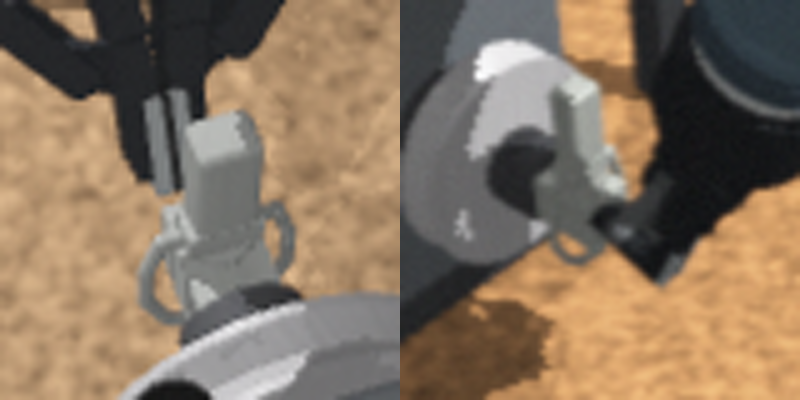

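The ring went over with about 5 N at most, and it now hangs around the shaft, visible on both sides. I'll back off the way I came and check.

```bash
python3 - <<'E'
from h import *
P,Q=tiltpose(.075,-.01,25);movel(P,Q,speed=.1)
P,Q=tiltpose(.11,.14,25);movel(P,Q,speed=.2)
pause(.2)
print(read_time_s(),read_ft_force())
for c in ["side","scene","wrist"]:
    im=read_camera(c);pp=camera_params(c)
    e=PIN+[0,0,-.046]; print(c,"exp bar",proj(pp,e),[(r["at"],r["confidence"]) for r in tip_of(c,"ring_bar")[:1]],"grip exp",proj(pp,PIN+[0,0,.037]),[(r["at"],r["confidence"]) for r in tip_of(c,"pin_grip")[:1]])
    x,y=(np.array(proj(pp,[.591,-.02,.105])).astype(int)-[40,40]);y=min(y,304)
    cv2.imwrite(f"pics/{c}8z.png",cv2.resize(im[y:y+80,x:x+80,::-1],(400,400),interpolation=cv2.INTER_CUBIC))
cv2.imwrite("pics/c8.png",np.hstack([cv2.imread(f"pics/{c}8z.png") for c in ["side","scene"]]))
E
```

```text
27.375 [-0.37992278  0.19368231 -0.3768702 ]
side exp bar [273.10036851 279.91333471] [([271.2, 285.1], 0.43)] grip exp [274.67681747 251.24203282] [([278.1, 252.4], 0.77)]
scene exp bar [208.69961203 166.29534586] [([209.9, 164.5], 0.4)] grip exp [205.86967038 139.24397715] [([208.2, 140.1], 0.66)]
wrist exp bar [262.26992378 181.0003468 ] [([261.9, 180.0], 0.81)] grip exp [262.48299679 231.41775367] [([263.9, 231.5], 0.6)]
```

```bash
sleep 3
```

```text
(no output)
```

View pics/c8.png

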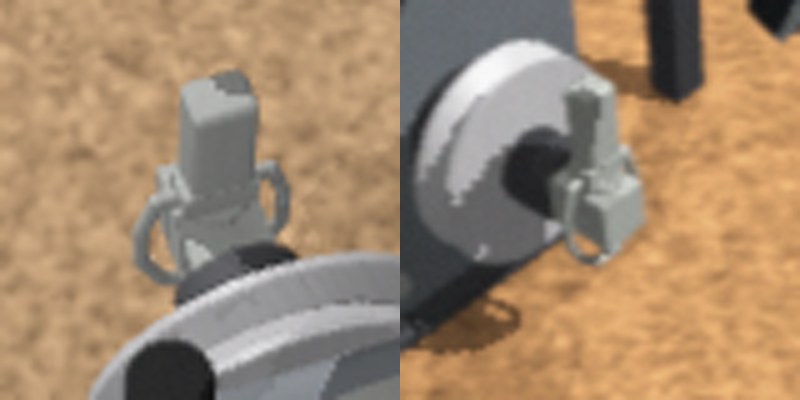

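View pics/wrist8z.png

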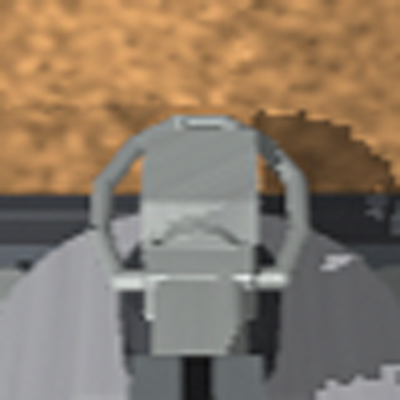

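All three views agree: the ring hangs straight down around the shaft, and its bar in the wrist view is at (261.9,180.0) against (262.3,181.0) expected for shut. The flange sits on the shaft and the robot is clear.

```bash
python3 -c "
from bench import *
print(read_time_s(),sign_off())"
```

```text
the job is handed in; nothing more can be done
27.825 None
```

The linch pin is home in the slab roller's shaft with its ring snapped shut under it. I handed the job in at 27.8 s.

- **Pin:** I found the hole in the wrist and side pictures. The pin went down without resistance until the flange touched, at TCP height 0.1533 m against 0.1534 m expected, with about 8 N of push.
- **Ring:** I let go, then tipped the ring over the shaft end with closed, tilted fingers. That took about 5 N at most, and the ring snapped on by itself.
- **Last checks:** In the wrist view the ring's bar was within about 1 px of where it should be when shut. The side and scene views show the ring hanging around the shaft. In the side view the network put the bar about 5 px off, with low confidence (0.43), but the picture itself looked right. The force reading was about zero with the robot clear, and I did not touch the bowl, jar or brush.

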